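Check the alloy of a pressed brass bracket

TASK

Lift the pressed brass bracket out of the open die and lay it floor-down on the middle of the tilted plate of the test stand, flanges up and running up the slope. Then take the yellow tester from its holster, aim it square at the blue spot on the bracket's floor, press its red nose lightly on the spot with about 6 N (well under 10 N; over 20 N spoils it) and hold it steady there for two seconds. Finally hang the tester back upright in its holster, leaving the bracket lying on the plate and the jar, copper disc and hammer where they are.

Things in the scene. Friction and masses are not known exactly. Their poses are not given: they have to be found in the camera images.
- bracket: Pressed brass U-channel, 0.14 kg, open at the top: floor 70 (x) by 40 (y) mm, 3 thick; upright flanges along both long sides, outer faces at y = +-20, 3 thick, 24 high from the underside. Origin: centre of the underside; z out of the open side. Starts in the die cavity, x along the die's x, flanges standing 16 mm above the die's top. Both ends alike.
- bracket_spot (a point): Centre of the blue spot, 16 mm across, on the upper face of the bracket's floor, 3 mm above the bracket's origin. Axes as the bracket's.
- die: Fixed dark steel open die, 140 (x) by 90 (y) by 30 mm high; cavity 74 by 44 mm, 8 deep, at its centre (2 mm of play around the bracket); two steel guide pillars, 12 mm across and 22 high, stand on its top at x = +-58 on its middle line. Origin: centre of its underside.
- plate_top (a point): Centre of the top face of the stand's aluminium plate, 75 mm above the bench; 110 mm (x, up the slope) by 84 (y); z is its normal. It leans to the robot by 0.3 to 0.55 rad about y, clamped stiff (4 N m). A ledge 10 mm high crosses its low end, inner face at x = -47 (a bracket sliding down to it stops at x = -12). Green foot 110 by 104 mm.
- tester: Yellow alloy tester, 0.3 kg, nose down in the holster. Origin: underside of its round shoulder (48 mm wide, 6 thick); z up. Grip 36 (x) by 26 (y) mm from z = 6 to 76: hold across y. Below: shank 22 wide to z = -40, sleeve 18 wide, red nose 14 wide, tip anywhere from z = -62 to -78, unmeasured: find contact by touch. The nose springs: yields at 1 N, then 1.5 N/mm for 8 mm, then rigid.
- holster: Fixed wooden holster: base 100 by 100 mm, open at its x sides, top plate 84 by 84 mm, its upper face 105 mm above the bench, with a through hole 35 mm across at its centre. The tester's nose hangs in the hole and its shoulder rests on the top face. Origin: centre of its underside.
- jar: Bystander: amber jar, 56 mm across, 75 high. Origin: centre of its underside.
- coil: Bystander: copper disc, 60 mm across, 30 high. Origin: centre of its underside.
- mallet: Bystander: hammer lying on the bench, 240 mm long, x towards its head.

How it is judged:
On the way, in this order (a step that is already met when the one before it is completed fails the run):
1. the bracket lies floor-down on the plate, its length up the slope, let go and at rest (x of bracket in the frame of plate_top between -0.022 and 0.022 m and y of bracket in the frame of plate_top between -0.016 and 0.016 m and z of bracket in the frame of plate_top between -0.003 and 0.004 m and angle between the z axis of bracket and the z axis of plate_top, either way round below 0.08 rad and angle between the x axis of bracket and the x axis of plate_top, either way round below 0.26 rad and angle between bracket's own z axis and vertical below 1.2 rad and contact force between bracket and the fingers below 0.1 N and linear speed of bracket below 0.02 m/s), for 0.3 s.
2. the held tester points square at the blue spot and presses on it lightly, held steady for 1.5 s (x of bracket in the frame of plate_top between -0.022 and 0.022 m and y of bracket in the frame of plate_top between -0.016 and 0.016 m and z of bracket in the frame of plate_top between -0.003 and 0.004 m and angle between the z axis of bracket and the z axis of plate_top, either way round below 0.08 rad and angle between the x axis of bracket and the x axis of plate_top, either way round below 0.26 rad and angle between each of bracket, tester's own z axis and vertical below 1.2 rad and x of bracket_spot in the frame of tester between -0.008 and 0.008 m and y of bracket_spot in the frame of tester between -0.008 and 0.008 m and angle between the z axis of tester and the z axis of bracket, either way round below 0.14 rad and contact force between tester and bracket between 2.5 and 9.5 N and linear speed of tester below 0.02 m/s and contact force between tester and the fingers above 0.5 N), for 1.5 s.
At the end, for the whole second after the job is handed in: Tester upright in its holster (0.06 rad), shoulder on the top face (4 mm), within 12 mm of the hole axis; bracket flat on the plate, flanges up, within 22 mm up-slope and 16 mm across of its centre and 0.26 rad of the slope; both let go and at rest (all of step 1 and horizontal distance between tester and holster below 0.012 m and z of tester in the frame of holster between 0.101 and 0.109 m and angle between tester's own z axis and vertical below 0.06 rad and linear speed of tester below 0.02 m/s); the robot touches nothing.
It fails at once if the tester pressed on the bracket with more than 20 N (contact force between tester and bracket above 20 N).
It fails at once if the jar was moved more than 30 mm (distance of jar from where it was at the start of the episode above 0.03 m).
It fails at once if the copper disc was moved more than 30 mm (distance of coil from where it was at the start of the episode above 0.03 m).
It fails at once if the hammer was moved more than 30 mm (distance of mallet from where it was at the start of the episode above 0.03 m).
It also fails if it takes over 59 s, if anything falls off the work surface, if the arm or the gripper's body presses on something with over 40 N, if the wrist force passes 120 N, or if a joint passes its speed limit or range.

ROBOT

A 7-joint arm with a two-finger parallel gripper is mounted at the origin on the work surface. World frame = base frame: x ahead of the robot, y to its left, z up, the work surface at z = 0. Lengths are in m, angles in rad, forces in N, time in s.
With the tool pointing down it reaches from about 0.4 to 0.925 m from the base axis. Payload 4.1 kg.
Tool frame: the origin (TCP) lies midway between the tips of the shut fingers; the grasp point (between the pads) lies 19 mm behind it; z points along the fingers, y is the line along which they close (so a half turn about z gives the same grasp; the last joint's range is limited). The gripper opens to 85 mm and grips with 20 to 120 N. Pads are 22 mm wide; open, the fingers measure 114 mm over their backs; the gripper's body (76 mm by 85 mm) begins 54 mm behind the grasp point. The pads swing forward as they close: fully open they stand 13 mm farther back than shut.
Start: joints at [-1.258, 0.398, 0.045, 1.537, -0.019, 1.207, -0.051], TCP at [0.26, 0.596, 0.231] pointing down, gripper open.
Joint ranges: [-2.82, 2.82], [-0.49, 2.23], [-1.37, 1.46], [0, 2.46], [-1.36, 4.5], [0.23, 2], [-2.94, 2.94]. Speed limits (rad/s): [2.57, 2.57, 3.14, 3.14, 3.14, 3.14, 3.14].

INTERFACE

Orientations are given as a unit quaternion [w, x, y, z].
In Python, from station import manip, fingers, planner, imaging, read_time, read_qpos, read_joint_velocities, read_tau, read_position, read_ee_rot, read_contact_force, read_torque, read_width, read_finger_force gives the robot as it stands. Calls block until the motion is done:
- manip.move_to(position, orientation): joint-space move of the TCP to a pose.
- manip.move_linear(position, attitude=None, v=0.15, contact_N=None): straight line of the TCP; attitude=None keeps the orientation; v is the mean speed in m/s. With contact_N (N) it stops when the force on the tool has changed by that much, and returns True; else False.
- manip.set_joints(angles): joint-space move.
- fingers.grip(opening): opening from 0.0 (shut) to 1.0 (fully open); the grip force is fixed at half the most; returns when the fingers have stopped.
- manip.hold(seconds).
- planner.ik(position, orientation): joint angles nearest the present ones, or None.
- imaging.capture(name): name is "scene" or "top" or "wrist"; returns a dict with "frame" (400x640x3 uint8, red, green, blue), "fx", "fy", "cx", "cy" (pixels), "k1" (the pictures are not rectified: a ray, as slopes to the right and down, at radius r is drawn at 1 + k1 r^2 times it, then the intrinsics apply), "R" (3x3) and "t" (3): a world point X has camera coordinates R X + t. Camera axes: x right, y down, z forward; pixel columns grow to the right and rows downward; lengths in m; the calibration is good to about 2 mm. A picture is of the moment at which its call begins. There is no depth.
A pose or a line that the arm cannot do raises manip.PlanningError and nothing moves.
- manip.close_job(): hands the job in; it is judged then, once.
Readings, each from a call of its own:
- read_time(): time.
- read_qpos(): joint angles.
- read_joint_velocities(): joint speeds.
- read_tau(): joint torques, N m.
- read_position(): TCP position.
- read_ee_rot(): TCP orientation.
- read_contact_force(): force on the tool from outside, world axes, zero at the start.
- read_torque(): the same for the moment, N m.
- read_width(): opening from 0.0 (shut) to 1.0 (fully open).
- read_finger_force(): force on a finger pad.
Only numpy, scipy, OpenCV 4.12 (cv2) and the standard library are available. Lean on these libraries where they do the work, as an engineer would, in place of code of your own. Each camera call takes 0.05 s, during which the arm holds its last target. There are 200 camera calls.

## Working session

There is one attempt and no reset: what is moved stays moved. The work goes in short steps, each a Python script; the robot and the scene stay as the last script left them, time stands still between calls to the robot, and variables do not carry over. Pictures are saved under pics/ and viewed, at most 10 in all, crops included, and the job is handed in when it is done.

```bash
mkdir -p pics; ls; cat > h.py <<'E'
import numpy as np, cv2
from scipy.spatial.transform import Rotation as Rn
from station import *
def snap(name,fn=None):
    d=imaging.capture(name); 
    for k in("R","t"): d[k]=np.array(d[k],float)
    d["t"]=d["t"].reshape(3)
    if fn: cv2.imwrite("pics/"+fn,d["frame"][:,:,::-1]); 
    return d
def K(d): return np.array([[d["fx"],0,d["cx"]],[0,d["fy"],d["cy"]],[0,0,1.]])
def ray(d,px):
    p=cv2.undistortPoints(np.array(px,float).reshape(-1,1,2),K(d),np.array([d["k1"],0,0,0,0.])).reshape(-1,2)
    v=np.c_[p,np.ones(len(p))]@d["R"]; return -d["R"].T@d["t"],v/np.linalg.norm(v,axis=1)[:,None]
def onz(d,px,z):
    o,v=ray(d,px); return o+v*((z-o[2])/v[:,2])[:,None]
def proj(d,X):
    X=np.array(X,float).reshape(-1,3)
    return cv2.projectPoints(X,cv2.Rodrigues(d["R"])[0],d["t"],K(d),np.array([d["k1"],0,0,0,0.]))[0].reshape(-1,2)
def tri(views):
    A=np.zeros((3,3));b=np.zeros(3)
    for d,p in views:
        o,v=ray(d,p);P=np.eye(3)-np.outer(v[0],v[0]);A+=P;b+=P@o
    return np.linalg.solve(A,b)
def quat(R):
    q=Rn.from_matrix(R).as_quat(); return [float(x) for x in (q[3],q[0],q[1],q[2])]
def Rz(R): return Rn.from_quat(np.roll(R,-1)).as_matrix()
E
python3 - <<'E'
from h import *
for n in("top","scene"):
    d=snap(n,n+"0.png"); print(n,d["fx"],d["k1"],(-d["R"].T@d["t"]).round(3),d["R"].round(2).tolist())
print(read_time(),read_position(),read_ee_rot(),read_contact_force())
E
```

```text
pics
top 504.64707994143134 -0.04339442784720031 [0.437 0.091 1.26 ] [[-0.03, -1.0, -0.0], [-0.99, 0.03, -0.13], [0.13, 0.0, -0.99]]
scene 488.1526646430835 0.0506211253258514 [ 0.927 -0.487  1.186] [[0.88, 0.48, -0.0], [0.42, -0.76, -0.49], [-0.24, 0.43, -0.87]]
0.1 [0.2598979  0.59517219 0.23038107] [-1.28091001e-04  2.04382020e-01  9.78890823e-01 -8.54902963e-04] [0.39691668 0.35472744 0.1183096 ]
```

View pics/top0.png

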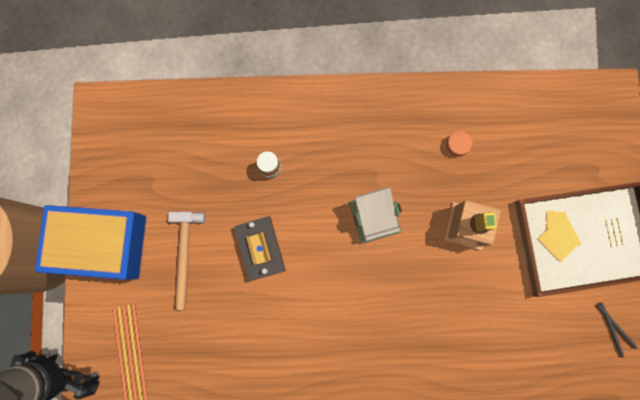

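View pics/scene0.png

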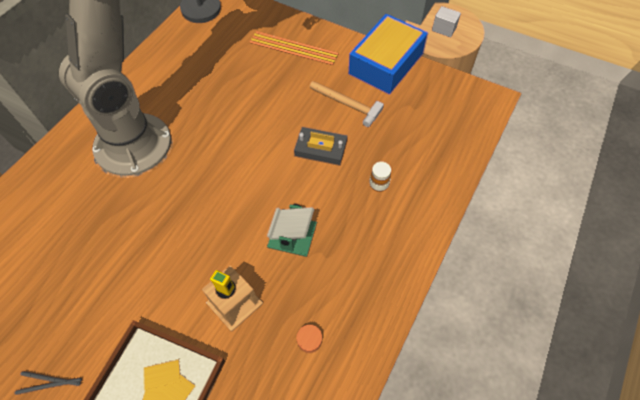

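```bash
python3 - <<'E'
import cv2,numpy as np
t=cv2.imread("pics/top0.png");s=cv2.imread("pics/scene0.png")
c=lambda im,x,y:cv2.resize(im[y-36:y+36,x-33:x+33],None,fx=4,fy=4,interpolation=cv2.INTER_CUBIC)
print("top left: col-33,row-36")
m=np.vstack([np.hstack([c(t,260,249),c(t,377,215),c(t,474,224)]),np.hstack([c(s,321,145),c(s,293,230),c(s,232,295)])])
cv2.imwrite("pics/mos.png",m)
E
```

```text
top left: col-33,row-36
```

View pics/mos.png

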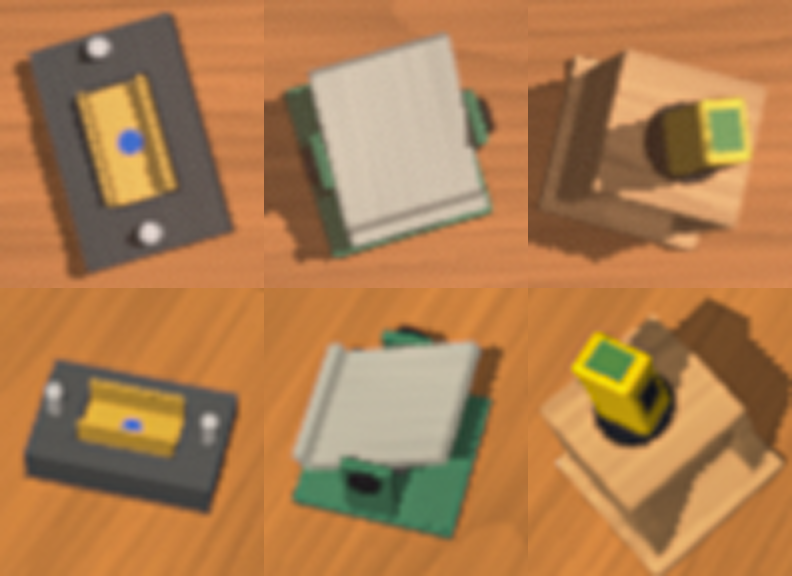

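```bash
cat > est.py <<'E'
from h import *
import json
t=snap("top");s=snap("scene")
T=lambda d,ox,oy,x,y:[(x+.5)/4-.5+ox,(y+.5)/4-.5+oy]
dt=lambda x,y:T(t,227,213,x,y); ds=lambda x,y:T(s,288,109,x,y-288)
pt=lambda x,y:T(t,344,179,x-264,y); ps=lambda x,y:T(s,260,194,x-264,y-288)
ht=lambda x,y:T(t,441,188,x-528,y); hs=lambda x,y:T(s,199,259,x-528,y-288)
print("pillars top",onz(t,[dt(98,47),dt(150,233)],.052).round(4).tolist(),"scene",onz(s,[ds(54,390),ds(209,422)],.052).round(4).tolist())
for n,d,z in(("top",t,.025),("scene",s,.025)):
    f=d["frame"].astype(int);m=(f[...,2]>f[...,0]+60)&(f[...,2]>f[...,1]+40)
    y0,x0=(249,260) if n=="top" else (145,321)
    yy,xx=np.nonzero(m[y0-30:y0+30,x0-30:x0+30]);print("spot",n,len(xx),onz(d,[[xx.mean()+x0-30,yy.mean()+y0-30]],z).round(4))
prs=[((311,73),(477,345)),((449,36),(443,462)),((347,231),(343,348)),((484,192),(308,466))]
P=[tri([(t,pt(*a)),(s,ps(*b))]) for a,b in prs];print("plate hiL hiR ledL ledR",np.round(P,4).tolist())
H=onz(t,[ht(625,50),ht(765,90),ht(737,227),ht(592,190)],.105);print("holster",H.round(4).tolist(),H.mean(0))
H=onz(s,[hs(541,410),hs(628,510),hs(746,410)],.105);print("holster sc",H.round(4).tolist(),(H[0]+H[2])/2)
print("tester top",onz(t,[ht(726,130)],.181),onz(s,[hs(612,360)],.181))
q=[((700,101),(575,373)),((745,99),(600,333)),((750,162),(652,352)),((706,167),(627,392))]
print("grip t",onz(t,[ht(*a) for a,b in q],.181).round(4).tolist());print("grip s",onz(s,[hs(*b) for a,b in q],.181).round(4).tolist())
E
python3 est.py
```

```text
pillars top [[0.552, 0.2702, 0.052], [0.4402, 0.2401, 0.052]] scene [[0.4439, 0.2404, 0.052], [0.5558, 0.269, 0.052]]
spot top 21 [[0.4961 0.2553 0.025 ]]
spot scene 5 [[0.4987 0.2586 0.025 ]]
plate hiL hiR ledL ledR [[0.6067, 0.0213, 0.0991], [0.6274, -0.0597, 0.0963], [0.5166, -0.0006, 0.0516], [0.5393, -0.0838, 0.0459]]
holster [[0.5903, -0.2329, 0.105], [0.5649, -0.3129, 0.105], [0.4863, -0.2912, 0.105], [0.5098, -0.2089, 0.105]] [ 0.53781865 -0.26146401  0.105     ]
holster sc [[0.4907, -0.2895, 0.105], [0.5683, -0.3139, 0.105], [0.5943, -0.2331, 0.105]] [ 0.54252001 -0.2613346   0.105     ]
tester top [[ 0.53536085 -0.26361432  0.181     ]] [[ 0.53833324 -0.26197984  0.181     ]]
grip t [[0.5514, -0.2505, 0.181], [0.5519, -0.2751, 0.181], [0.5177, -0.2755, 0.181], [0.5157, -0.2514, 0.181]]
grip s [[0.5251, -0.2777, 0.181], [0.5236, -0.2523, 0.181], [0.5548, -0.2478, 0.181], [0.5559, -0.2731, 0.181]]
```

```bash
cat >> h.py <<'E'
def down(psi): return Rn.from_euler('z',psi).as_matrix()@np.diag([1.,-1,-1])
def show(name,lst):
    pass
def best(p,psi,tilt=None):
    out=[]
    q0=np.array(read_qpos())
    for k in(0,np.pi,-np.pi):
        R=down(psi+k); 
        if tilt is not None: R=tilt@R
        j=planner.ik(list(map(float,p)),quat(R))
        if j is not None: out.append((float(abs(np.array(j)-q0).max()),quat(R),np.round(j,2).tolist()))
    return sorted(out,key=lambda a:a[0])
E
python3 - <<'E'
from h import *
import pickle
V={}
for n,p,psi in(("hol",(.47,-.262,.36),0),("plate",(.50,-.03,.3),.25),("die",(.42,.235,.25),.26)):
    b=best(p,psi); print(n,[(round(x[0],2),x[2][-3:]) for x in b])
    manip.move_to(list(p),b[0][1]); V[n]=snap("wrist","w_%s.png"%n); d=V[n]
    print(read_time(),(-d["R"].T@d["t"]).round(3),d["R"][2].round(2),d["fx"])
pickle.dump(V,open("V.pkl","wb"))
ims=[cv2.resize(V[n]["frame"][:,:,::-1],(400,250)) for n in V]
cv2.imwrite("pics/wm.png",np.vstack([np.hstack(ims[:2]),np.hstack([ims[2],ims[2]*0])]))
E
```

```text
hol [(0.96, [-0.13, 1.41, -1.01]), (2.27, [-0.21, 1.42, 2.22]), (2.27, [-0.21, 1.42, 2.22])]
3.375 [ 0.546 -0.262  0.501] [-0.29 -0.   -0.96] 334.8064133506118
plate [(0.4, [-0.07, 1.27, -1.27]), (2.63, [0.19, 1.3, 1.62]), (2.63, [0.19, 1.3, 1.62])]
4.3833 [ 0.573 -0.014  0.442] [-0.28 -0.07 -0.96] 334.8064133506118
die [(0.58, [-0.05, 1.16, -1.85]), (2.32, [0.19, 1.19, 1.05]), (2.32, [0.19, 1.19, 1.05])]
5.525 [0.494 0.252 0.392] [-0.28 -0.08 -0.96] 334.8064133506118
```

View pics/wm.png

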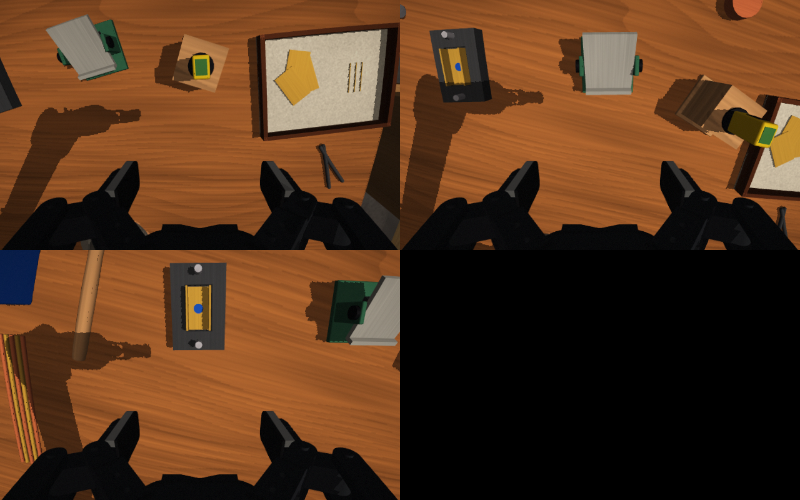

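```bash
python3 - <<'E'
from h import *
import pickle
V=pickle.load(open("V.pkl","rb"))
def c(n,x,y,k,w,h):
    im=V[n]["frame"][:,:,::-1];print(n,x,y,k);return cv2.resize(im[y:y+h//k,x:x+w//k],(w,h),interpolation=cv2.INTER_CUBIC)
m=np.vstack([np.hstack([c("hol",257,54,4,400,300),c("hol",68,15,3,400,300)]),np.hstack([c("plate",264,50,3,400,300),c("die",250,17,2,400,300)])])
cv2.imwrite("pics/wm2.png",m)
E
```

```text
hol 257 54 4
hol 68 15 3
plate 264 50 3
die 250 17 2
```

View pics/wm2.png

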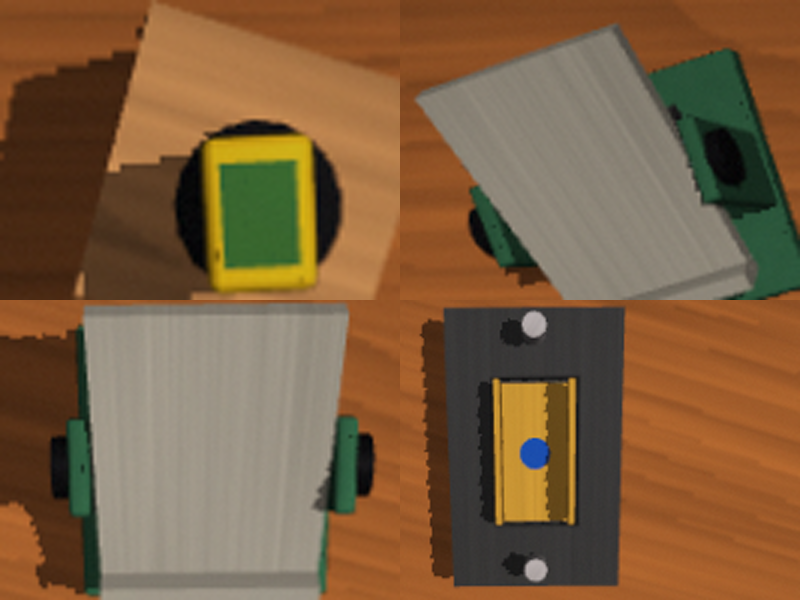

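```bash
cat > est2.py <<'E'
from h import *
import pickle
from scipy.optimize import least_squares
V=pickle.load(open("V.pkl","rb")); t=snap("top");s=snap("scene")
f=lambda k,ox,oy,bx,by:(lambda x,y:[(x-bx+.5)/k-.5+ox,(y-by+.5)/k-.5+oy])
H=f(4,257,54,0,0);HP=f(3,68,15,400,0);PP=f(3,264,50,0,300);DD=f(2,250,17,400,300)
d=V["hol"];g=onz(d,[H(219,165),H(297,161),H(300,264),H(224,269)],.181)
print("tester",g.mean(0).round(4),[np.arctan2(*(g[a]-g[b])[[1,0]]).round(3) for a,b in((0,3),(1,2))],"disc",onz(d,[H(259,205)],.111).round(4))
d=V["die"];fr=d["frame"].astype(int);m=(fr[...,2]>fr[...,0]+60)&(fr[...,2]>fr[...,1]+40)
yy,xx=np.nonzero(m[60:130,290:350]);print("spot",len(xx),onz(d,[[xx.mean()+290,yy.mean()+60]],.025).round(4))
p=onz(d,[DD(534,323),DD(536,569)],.052);print("pillars",p.round(4).tolist(),np.arctan2(*(p[0]-p[1])[[1,0]]))
b=onz(d,[DD(493,380),DD(577,380),DD(577,524),DD(497,524)],.046);print("bracket top corners",b.round(4).tolist(),b.mean(0))
pt=f(4,344,179,264,0);ps=f(4,260,194,264,288)
hiL,hiR,lL,lR=[(.055,.042,0),(.055,-.042,0),(-.047,.042,0),(-.047,-.042,0)]
obs=[(V["plate"],hiL,PP(85,316)),(V["plate"],hiR,PP(347,317)),(V["plate"],lL,PP(103,573)),(V["plate"],lR,PP(323,573)),
(V["hol"],hiL,HP(421,100)),(V["hol"],hiR,HP(620,35)),(V["hol"],lR,HP(742,262)),
(t,hiL,pt(311,73)),(t,hiR,pt(449,36)),(t,lL,pt(346,229)),(t,lR,pt(483,190)),(s,hiL,ps(477,345)),(s,hiR,ps(443,462))]
def pose(q): return Rn.from_euler('z',q[3]).as_matrix()@Rn.from_euler('y',-q[2]).as_matrix(),np.array([q[0],q[1],.075])
def res(q,o=obs):
    R,c=pose(q); return np.concatenate([(proj(d,c+R@np.array(X))-p)[0]/d["fx"]*(0.4 if d["fx"]<400 else 1.2)*1000 for d,X,p in o])
for o in(obs,obs[:4],obs[:7],obs[7:]):
    r=least_squares(lambda q:res(q,o),[.575,-.03,.4,.25],loss="soft_l1");print("plate",r.x.round(4))
    if o is obs: print(res(r.x).reshape(-1,2).round(1).tolist())
E
python3 est2.py
```

```text
tester [ 0.5373 -0.2641  0.181 ] [np.float64(0.045), np.float64(0.04)] disc [[ 0.5383 -0.2643  0.111 ]]
spot 167 [[0.4983 0.2547 0.025 ]]
pillars [[0.5547, 0.2693, 0.052], [0.4433, 0.2393, 0.052]] 0.2625675343002534
bracket top corners [[0.5261, 0.2823, 0.046], [0.5363, 0.2431, 0.046], [0.47, 0.2247, 0.046], [0.4597, 0.2641, 0.046]] [0.49799948 0.25356034 0.046     ]
plate [ 0.569  -0.0326  0.4866  0.2502]
[[-0.3, -0.1], [0.7, -0.7], [-1.4, 3.0], [-2.4, 2.6], [-1.5, -0.4], [-2.4, -1.4], [1.1, 2.6], [0.2, -0.5], [0.5, -1.7], [1.8, -1.1], [0.2, -0.6], [-3.0, -0.0], [-4.2, -0.7]]
plate [ 0.5701 -0.0331  0.5421  0.257 ]
plate [ 0.5699 -0.0334  0.5407  0.2508]
plate [ 0.5687 -0.0317  0.4499  0.2456]
```

```bash
python3 - <<'E'
from h import *
c=np.array([.5693,-.0327]);u=np.array([np.cos(.25),np.sin(.25)])
fingers.grip(0.0)
Z=[];A=[.04,-.022]
for a in A:
    x,y=c+a*u; z0=.075+a*.55+.022
    q=best((x,y,z0+.03),.25)[0][1]
    if a>0: manip.move_to([x,y,z0+.03],q)
    else: manip.move_linear([x,y,z0+.01],None,v=.15)
    manip.hold(.15);f0=np.array(read_contact_force())
    hit=manip.move_linear([x,y,z0-.045],None,v=.04,contact_N=2.5)
    p=np.array(read_position());Z.append(p);print(hit,p.round(4),(np.array(read_contact_force())-f0).round(1),read_time())
    manip.move_linear([p[0],p[1],p[2]+.04],None,v=.2)
d=Z[0]-Z[1];print("tilt",np.arctan2(d[2],np.hypot(d[0],d[1])), read_time())
E
```

```text
True [ 0.608  -0.0228  0.1029] [-2.3  0.7  5. ] 8.9583
True [ 0.548  -0.0381  0.0661] [-1.3  1.4  6.2] 10.9333
tilt 0.534878981441864 11.2833
```

```bash
cat >> h.py <<'E'
PC=np.array([.5697,-.033,.075]);TILT=.535;PY=.25
RP=Rn.from_euler('z',PY).as_matrix()@Rn.from_euler('y',-TILT).as_matrix()
QP=quat(RP@np.diag([1.,-1,-1]))
def pp(x,y,z): return [float(v) for v in PC+RP@np.array([x,y,z])]
E
python3 - <<'E'
from h import *
print(planner.ik(pp(-.008,0,.06),QP),planner.ik(pp(-.008,0,.01),QP))
fingers.grip(1.0)
x,y=.4985,.2546;q=quat(down(.265))
manip.move_to([x,y,.12],q)
print(manip.move_linear([x,y,.031],None,v=.1,contact_N=8),np.round(read_position(),4))
fingers.grip(0.0);print(read_width(),read_finger_force(),np.round(read_position(),4))
manip.move_linear([x,y,.11],None,v=.12)
print(read_width(),read_finger_force(),read_contact_force(),read_time())
d=snap("wrist","g.png");cv2.imwrite("pics/g1.png",cv2.resize(d["frame"][:,:,::-1],None,fx=1,fy=1))
E
```

```text
[-0.43550018  0.14050829  0.59188313  2.32291676 -0.96231325  0.33014747
 -0.32312724] [-0.10287485  0.25182846  0.21669118  2.29896851 -1.2201129   0.24093693
 -0.07628362]
False [0.4991 0.2548 0.0316]
0.44855316189379796 61.91355586051941 [0.4991 0.2549 0.0317]
0.45318908560522764 61.22961759567261 [ 0.27093717  0.10207894 -1.46699725] 15.55
```

View pics/g1.png

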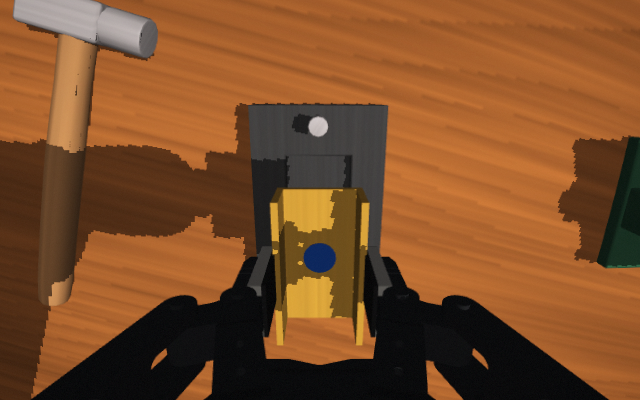

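```bash
python3 - <<'E'
from h import *
for k in(0,np.pi):
    q=quat(RP@Rn.from_euler('z',k).as_matrix()@np.diag([1.,-1,-1]))
    for z in(.09,.06,.04,.02,.01): 
        j=planner.ik(pp(-.008,0,z),q);print(k,z,None if j is None else np.round(j,2))
# tester press: free yaw about normal
for k in np.arange(-3,3.2,.5):
    j=planner.ik(pp(-.008,0,.1),quat(RP@Rn.from_euler('z',k).as_matrix()@np.diag([1.,-1,-1])));print("T",k,None if j is None else np.round(j,2))
print(np.round(read_qpos(),2))
E
```

```text
0 0.09 [-0.31  0.05  0.45  2.32 -0.68  0.35 -0.59]
0 0.06 [-0.86  0.25  1.1   2.33 -1.2   0.46 -0.11]
0 0.04 [-0.39  0.2   0.54  2.32 -1.12  0.32 -0.18]
0 0.02 [-0.13  0.23  0.24  2.3  -1.15  0.25 -0.15]
0 0.01 [-0.13  0.25  0.24  2.3  -1.23  0.25 -0.06]
3.141592653589793 0.09 [ 1.2   0.13 -1.12  2.29 -0.24  0.3   2.15]
3.141592653589793 0.06 [ 1.14  0.25 -1.12  2.29  0.24  0.24  1.69]
3.141592653589793 0.04 [ 0.06  0.17  0.04  2.31 -0.88  0.24  2.74]
3.141592653589793 0.02 [ 1.1   0.42 -1.15  2.28  0.98  0.26  1.  ]
3.141592653589793 0.01 [ 1.08  0.47 -1.16  2.27  1.11  0.28  0.88]
T -3.0 [ 1.24  0.09 -1.14  2.29 -0.35  0.33  2.39]
T -2.5 [-1.45 -0.47  1.36  2.34  0.78  0.47  1.84]
T -2.0 [-1.19  0.04  1.37  2.33 -0.71  0.39 -2.54]
T -1.5 [-1.21  0.05  1.4   2.33 -0.73  0.39 -2.02]
T -1.0 [-1.03  0.02  1.2   2.33 -0.65  0.37 -1.6 ]
T -0.5 [-1.21  0.05  1.4   2.33 -0.73  0.39 -1.02]
T 0.0 [-0.31  0.02  0.45  2.32 -0.61  0.36 -0.66]
T 0.5 [ 0.09  0.02  0.04  2.32 -0.59  0.36 -0.18]
T 1.0 [ 0.49  0.03 -0.36  2.31 -0.55  0.35  0.29]
T 1.5 [ 1.07  0.07 -0.95  2.29 -0.43  0.34  0.68]
T 2.0 [-1.4  -0.23  1.44  2.34  0.17  0.33  0.63]
T 2.5 [-1.41 -0.27  1.42  2.34  0.3   0.34  1.  ]
T 3.0 [-1.39 -0.2   1.45  2.34  0.07  0.32  1.72]
[-1.13  0.47  0.75  1.9  -0.4   0.93 -1.5 ]
```

```bash
python3 - <<'E'
from h import *
manip.move_to(pp(-.008,0,.09),QP)
print(np.round(read_qpos(),2),np.round(read_position(),4),pp(-.008,0,.09),read_time())
manip.hold(.1)
try:
    manip.move_linear(pp(-.008,0,.03),None,v=.12)
    manip.hold(.2);f0=np.array(read_contact_force())
    print(manip.move_linear(pp(-.008,0,.004),None,v=.03,contact_N=4))
except manip.PlanningError as e: print("PE",e)
p=np.array(read_position());print(RP.T@(p-PC),(np.array(read_contact_force())-f0).round(1),read_time(),np.round(read_qpos(),2))
E
```

```text
[-0.31  0.05  0.45  2.32 -0.68  0.35 -0.59] [ 0.519  -0.0451  0.1483] [0.5185725818546719, -0.04605497317629935, 0.1483454483192984] 16.7667
True
[-7.93512561e-03  2.08830436e-05  9.43332982e-03] [-3.  -0.6  8.6] 18.3917 [-0.15  0.26  0.27  2.3  -1.26  0.25 -0.04]
```

```bash
cat > look.py <<'E'
from h import *
def spots(tag):
    for n in("top","scene"):
        d=snap(n,tag+n+".png");fr=d["frame"].astype(int)
        m=(fr[...,2]>fr[...,0]+50)&(fr[...,2]>fr[...,1]+30)
        y0,x0=(215,377) if n=="top" else (230,293)
        yy,xx=np.nonzero(m[y0-35:y0+35,x0-35:x0+35])
        o,v=ray(d,[[xx.mean()+x0-35,yy.mean()+y0-35]]);nn=RP[:,2];c=PC+.003*nn
        X=o+v[0]*(nn@(c-o))/(nn@v[0]);print("spot",n,len(xx),(RP.T@(X-PC)).round(4))
    return
def wspot(fn):
    d=snap("wrist",fn);fr=d["frame"].astype(int)
    m=((fr[...,2]>fr[...,0]+50)&(fr[...,2]>fr[...,1]+30)).astype(np.uint8)
    n_,l,st,ce=cv2.connectedComponentsWithStats(m)
    P=proj(d,[PC])[0]
    for i in range(1,n_):
        if st[i,4]>30:
            o,v=ray(d,[ce[i]]);nn=RP[:,2];c=PC+.003*nn;X=o+v[0]*(nn@(c-o))/(nn@v[0]);print("w",st[i,4],ce[i],(RP.T@(X-PC)).round(4),"PC at",P.round())
    return d
E
python3 - <<'E'
from look import *
fingers.grip(1.0);manip.hold(.2)
manip.move_linear(pp(-.008,0,.10),None,v=.15)
print(read_time());wspot("pl.png")
try:
    manip.move_to([.42,-.18,.32],best((.42,-.18,.32),.04)[0][1])
except manip.PlanningError as e: print(e)
spots("p1");print(read_time(),np.round(read_qpos(),2));wspot("pl2.png")
t=cv2.imread("pics/p1top.png")[180:255,340:420];w=cv2.imread("pics/pl.png");
cv2.imwrite("pics/v.png",np.hstack([cv2.resize(w,(480,300)),cv2.resize(t,(320,300),interpolation=cv2.INTER_CUBIC)]))
E
```

```text
19.875
w 312 [319.57692308 205.6025641 ] [-0.0113 -0.0009  0.003 ] PC at [318. 190.]
spot top 19 [-0.0133  0.0001  0.003 ]
spot scene 11 [-0.0105  0.0007  0.003 ]
20.9333 [-0.39 -0.04  0.68  1.86  0.02  1.31 -1.24]
w 158 [192.03797468  30.63924051] [-0.0112 -0.0014  0.003 ] PC at [187.  19.]
```

View pics/v.png

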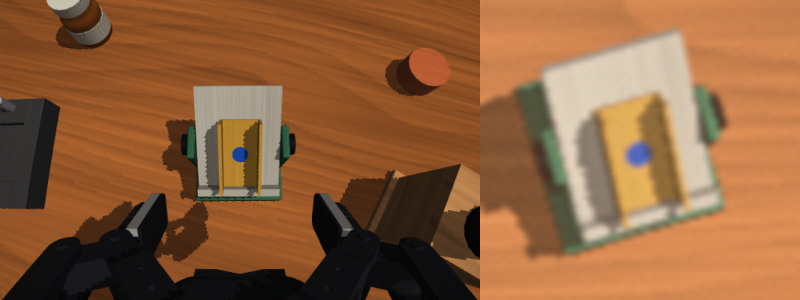

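```bash
python3 - <<'E'
from h import *
x,y=.5377,-.2638
manip.move_to([x,y,.235],best((x,y,.235),.04)[0][1])
print(manip.move_linear([x,y,.125],None,v=.12,contact_N=8),np.round(read_position(),4))
fingers.grip(0.0);print(read_width(),read_finger_force(),np.round(read_position(),4),np.round(read_ee_rot(),4))
manip.move_linear([x,y,.265],None,v=.15)
print(read_width(),read_finger_force(),read_contact_force(),read_time())
for k in(-.6,-.3,0,.3):
    for z in(.15,.09):
        j=planner.ik(pp(-.0113,-.0007,z),quat(RP@Rn.from_euler('z',k).as_matrix()@np.diag([1.,-1,-1])));print(k,z,None if j is None else np.round(j-np.array(read_qpos()),2), None if j is None else np.round(j,2))
E
```

```text
False [ 0.5383 -0.2642  0.1259]
0.29914722811365674 59.4918429851532 [ 0.538  -0.2637  0.1253] [-0.000e+00  9.998e-01  2.000e-02  3.000e-04]
0.29756121557179516 58.949705958366394 [ 0.00361132  0.33282442 -3.2809754 ] 24.4167
-0.6 0.15 [-0.35 -0.56 -0.14  0.69  0.12 -0.81 -0.77] [-0.61 -0.17  0.72  2.33 -0.19  0.45 -1.65]
-0.6 0.09 [-0.42 -0.34 -0.02  0.7  -0.44 -0.9  -0.24] [-0.68  0.05  0.85  2.34 -0.75  0.36 -1.11]
-0.3 0.15 [-0.35 -0.55 -0.15  0.69  0.12 -0.81 -0.47] [-0.61 -0.16  0.71  2.33 -0.19  0.45 -1.34]
-0.3 0.09 [-0.45 -0.33  0.02  0.7  -0.45 -0.9   0.07] [-0.72  0.06  0.88  2.34 -0.76  0.36 -0.8 ]
0 0.15 [-0.37 -0.56 -0.13  0.69  0.13 -0.81 -0.19] [-0.63 -0.17  0.74  2.33 -0.17  0.44 -1.06]
0 0.09 [-0.49 -0.33  0.06  0.7  -0.46 -0.89  0.38] [-0.76  0.06  0.93  2.34 -0.77  0.36 -0.49]
0.3 0.15 [-0.42 -0.57 -0.08  0.69  0.17 -0.82  0.08] [-0.68 -0.18  0.78  2.33 -0.14  0.44 -0.79]
0.3 0.09 [-0.5  -0.33  0.06  0.7  -0.46 -0.89  0.68] [-0.76  0.06  0.93  2.34 -0.77  0.36 -0.19]
```

```bash
python3 - <<'E'
from h import *
manip.move_to(pp(-.0113,-.0007,.15),QP)
manip.move_linear(pp(-.0113,-.0007,.112),None,v=.1);manip.hold(.2)
p=np.array(read_position());print((RP.T@(p-PC)).round(4),read_time(),(RP.T@Rz(read_ee_rot())).round(3).tolist())
a=snap("wrist");b=snap("scene");
A=a["frame"][:,:,::-1];B=b["frame"][185:265,250:350,::-1]
cv2.imwrite("pics/hv.png",np.hstack([cv2.resize(A,(420,262)),cv2.resize(B,(328,262),interpolation=cv2.INTER_CUBIC)]))
E
```

```text
[-0.0106 -0.0013  0.1124] 26.05 [[1.0, -0.0, 0.001], [-0.0, -1.0, -0.0], [0.001, 0.0, -1.0]]
```

View pics/hv.png

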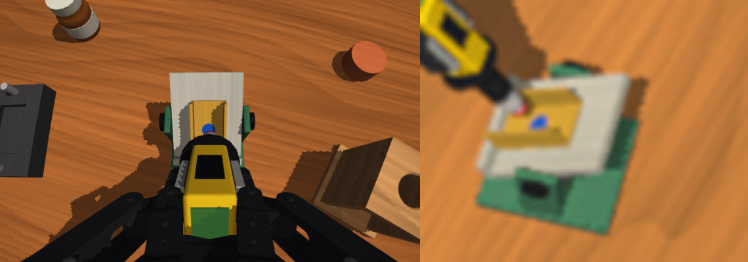

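```bash
python3 - <<'E'
from h import *
n=RP[:,2]
F=lambda:np.mean([np.array(read_contact_force())@n for _ in range(3)])
manip.hold(.2);f0=F();x,y=-.0113,-.0007
hit=manip.move_linear(pp(x,y,.074),None,v=.02,contact_N=2)
pz=lambda:(RP.T@(np.array(read_position())-PC))
manip.hold(.3);z=pz()[2];print(hit,pz().round(4),F()-f0,read_time())
if hit:
    tgt=z
    for i in range(5):
        f=F()-f0
        if abs(f-6)<.6: break
        tgt=tgt-np.clip((6-f)/1.5,-2,2)*.001*.8
        manip.move_linear(pp(x,y,tgt),None,v=.01);manip.hold(.3);print(i,tgt,pz().round(4),F()-f0)
    for i in range(5):
        manip.hold(.45);print(F()-f0,read_time(),np.abs(read_joint_velocities()).max().round(4))
E
```

```text
True [-0.0131 -0.0002  0.0856] 3.8781109361859114 27.8917
0 0.0844321505380125 [-0.0121 -0.0004  0.0843] 5.017803768018244
1 0.08390831254762222 [-0.012  -0.0004  0.0838] 6.333581901895402
6.125694809015696 29.5917 0.0021
6.49974625790972 30.0417 0.0021
5.732227668894952 30.4917 0.0011
7.348441120614357 30.9417 0.0014
6.800608835458856 31.3917 0.0022
```

```bash
python3 - <<'E'
from h import *
a=snap("wrist");b=snap("scene");manip.hold(.5)
A=a["frame"][150:260,250:390,::-1];B=b["frame"][195:255,255:335,::-1]
cv2.imwrite("pics/pr.png",np.hstack([cv2.resize(A,(400,314),interpolation=cv2.INTER_CUBIC),cv2.resize(B,(400,314),interpolation=cv2.INTER_CUBIC)]))
E
```

```text
(no output)
```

View pics/pr.png

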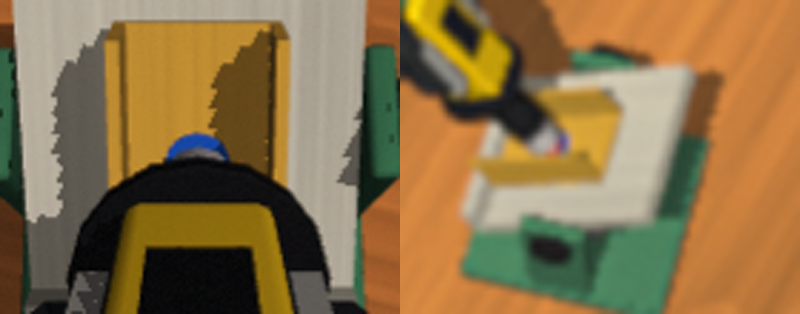

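```bash
python3 - <<'E'
from h import *
d=snap("wrist");n=RP[:,2]
f=lambda px,h:(lambda o,v:(RP.T@(o+v[0]*(n@(PC+h*n-o))/(n@v[0])-PC)).round(4))(*ray(d,[px]))
print("spot top edge",f([319,196.5],.003),[f([250+a/2.857,206],.003) for a in(165,228)])
for h in(.008,.013,.018,.023): print("sleeve edge if at h",h,f([319,202.5],h))
for h in (.003+.0838-.02,): print("shoulder front edge (24mm)",f([250+200/2.857,150+163/2.857],h-.003+.0))
print("TCP",(RP.T@(np.array(read_position())-PC)).round(4),read_time())
E
```

```text
spot top edge [-0.0036 -0.0012  0.003 ] [array([-0.0106,  0.0067,  0.003 ]), array([-0.0106, -0.0087,  0.003 ])]
sleeve edge if at h 0.008 [-0.0064 -0.0012  0.008 ]
sleeve edge if at h 0.013 [-0.0048 -0.0012  0.013 ]
sleeve edge if at h 0.018 [-0.0032 -0.0012  0.018 ]
sleeve edge if at h 0.023 [-0.0016 -0.0012  0.023 ]
shoulder front edge (24mm) [ 0.009  -0.0018  0.0638]
TCP [-0.0121 -0.0004  0.0838] 32.0417
```

```bash
python3 - <<'E'
from h import *
manip.move_linear(pp(-.0113,-.0007,.15),None,v=.1)
x,y=.5377,-.2638
manip.move_to([x,y,.265],best((x,y,.265),.04)[0][1]);manip.hold(.2)
print(np.round(read_position(),4),np.round(read_ee_rot(),4))
manip.move_linear([x,y,.135],None,v=.12,contact_N=8);manip.hold(.2)
print(np.round(read_position(),4))
h=manip.move_linear([x,y,.122],None,v=.03,contact_N=4);print(h,np.round(read_position(),4),read_contact_force())
E
```

```text
[ 0.5369 -0.263   0.2648] [-1.400e-03  9.998e-01  2.000e-02  6.000e-04]
[ 0.538  -0.264   0.1356]
True [ 0.5379 -0.2637  0.1252] [-0.67330973  0.45527024  3.21014973]
```

Seated at the original height; release, retreat, check.

```bash
python3 - <<'E'
from look import *
fingers.grip(1.0);manip.hold(.3)
manip.move_linear([.5377,-.2638,.26],None,v=.15)
manip.move_to([.42,-.1,.36],best((.42,-.1,.36),.04)[0][1]);manip.hold(.3)
spots("f");d=wspot("fw.png")
print(read_time())
t=cv2.imread("pics/ftop.png")[130:280,340:520];s=cv2.imread("pics/fscene.png")[180:350,190:350]
cv2.imwrite("pics/fin.png",np.hstack([cv2.resize(t,(400,333)),cv2.resize(s,(313,333))]))
E
```

```text
spot top 19 [-0.0133  0.0001  0.003 ]
spot scene 11 [-0.0105  0.0007  0.003 ]
w 124 [269.32258065  40.13709677] [-0.0112 -0.0013  0.003 ] PC at [266.  30.]
39.3667
```

View pics/fin.png

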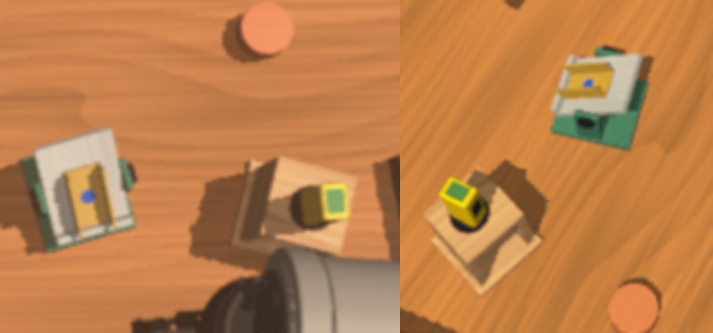

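The bracket lies on the plate, and the tester stands upright in the holster as it was at the start.

```bash
python3 -c "
from station import manip
print(manip.close_job())"
```

```text
the job is handed in; nothing more can be done
None
```

The job is handed in at about 39 s with no verdict shown: the bracket lies flanges up on the plate, resting against the ledge about 12 mm below centre; the spot was pressed at about 6–7 N for over 2 s; and the tester is back upright in its holster.

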